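# Make up the tea kit and the fire kit on the stove ledge

### The arm

A 6-joint arm with a two-finger parallel gripper is mounted at the origin on the work surface. World frame = base frame: x ahead of the robot, y to its left, z up, the work surface at z = 0. Lengths are in mm, angles in rad, forces in N, time in s.
With the tool pointing down it reaches from about 350 to 775 mm from the base axis. Payload 7.3 kg.
Tool frame: the origin (TCP) lies at the very end of the fingers, on their centre line; the grasp point (between the pads) lies 19 mm behind it; z points along the fingers, y is the line along which they close (so a half turn about z gives the same grasp; the last joint's range is limited). The gripper opens to 92 mm and grips with 3 to 60 N. Pads are 19 mm wide; open, the fingers measure 130 mm over their backs; the gripper's body (75 mm by 190 mm) begins 47 mm behind the grasp point.
Start: joints at [-1.372, 0.342, 1.524, -0, 1.275, -0.146], TCP at [177.477, -494.112, 226.741] pointing down, gripper open.
Joint ranges: [-2.53, 2.53], [-0.77, 2.02], [0.04, 2.7], [-1, 4.14], [0.28, 2.66], [-3.11, 3.11]. Speed limits (rad/s): [2.57, 2.57, 3.14, 3.14, 3.14, 3.14].

### API

Orientations are given as [roll, pitch, yaw] about the fixed x, y, z axes, in that order (R = Rz(yaw) Ry(pitch) Rx(roll)).
In Python, from plant import bot gives the robot as it stands.
- The arm moves only by the tool apply_moves, never from a script. Its argument "motion" is text: rows parted by semicolons, each of 4 numbers parted by spaces: the shift along the tool's x, y, z in m, then the turn about the tool's z in degrees. A call has 1 to 8 rows; each row shifts and turns the commanded pose from where the row before left it, along the tool's axes as they then stand; what a row does not reach is not made up. A row lasts 1/8 s, in which the tool goes at most 62.5 mm and 10.7 degrees, less where a joint would pass 70% of its speed; a pose out of reach is approached as far as the arm can. A call with a gripper value outside its range is refused whole. "fingers" is the opening, from -1 (shut) to 1 (fully open), set as the call begins (left out, the last holds). The fingers move at their own pace and stop on an object; the grip force is fixed at half the most. Time passes only in rows, so rows that do not move let the fingers close. It gives the time, the measured TCP pose, the force, the opening and the grip force at its end, in the units of the state.
- bot.get_obs(): the state, without advancing time (a new reading comes with each control period).
- bot.capture(name): name is "scene" or "top" or "wrist"; returns a dict with "img" (400x640x3 uint8, blue, green, red), "range_z" (400x640 float32, mm along the optical axis (not along the pixel's ray), 0 where there is no reading), "fx", "fy", "cx", "cy" (pixels), "world_from_camera" (4x4, takes a point from camera to world coordinates); the wrist camera has in their place "mount" (4x4, takes a point from camera to tool coordinates, whose origin is the TCP and whose axes are the flange's). Camera axes: x right, y down, z forward; pixel columns grow to the right and rows downward; lengths in mm; the calibration is good to about 2 mm. The wrist camera is an equidistant fisheye: a pixel r from the principal point sees the ray r / f radians off the axis. A picture is of the moment at which its call begins: read the wrist's pose just before it.
- bot.close_job(): hands the job in; it is judged then, once.
Trained networks look in a picture, given as the dict that the camera call returned (one of the last four; its "shot" number tells which), for a name from the list of things; names that differ only in an ending like _2 or _b are one class to them, and where a whole thing is asked for, a point or a joint stands for the part that bears it (a point fixed in the world has none). Each returns a list of dicts, best first, with "p" (0 to 1); they miss things now and then, are a little off and sometimes report something else, mostly with a low value. They report only what shows in the picture. A call takes as long as a camera call. They do not tell look-alikes from the thing itself.
- bot.cut_out(picture, thing): "pixels" (400x640 bool, what is visible of it) and "point" ([column, row] in pixels, amid what is visible of it).
The state is a dict: "time": time; "joint_positions": joint angles; "dq": joint speeds; "tau": joint torques, N m; "tool_pos": TCP position; "tcp_rot": TCP orientation; "contact_force": force on the tool from outside, world axes, zero at the start; "moment": the same for the moment, N m; "grip_width": finger opening in mm; "finger_force": force on a finger pad.
Only numpy, scipy, OpenCV 4.12 (cv2) and the standard library are available. Lean on these libraries where they do the work, as an engineer would, in place of code of your own. Each camera call takes 0.05 s, during which the arm holds its last target. There are 200 camera calls.

### The job

Make up two kits from the things on the stove ledge: for tea, put the white cup and the amber jar into the blue tray; for lighting the fire, put the wooden block, the black briquette and the yellow tin into the red tray. Give each thing a compartment of its own, standing upright on the tray floor as it stands now. Leave the blue cup, the green jar and the upturned bowl where they are.

Things in the scene. Friction and masses are not known exactly. Their poses are not given: they have to be found in the camera images.
- tea_tray: blue metal tray, fixed to the ledge, 86 x 168 mm, 16 mm high (x by y by z); two square compartments in a row along its y axis, each 78 x 78 mm inside, centred at y = -41 and +41 mm. Walls and divider 4 mm thick, floor 4 mm thick, so the walls stand 12 mm above the inner floor. Origin: centre of the underside; z up. It may stand left or right, turned up to about 0.1 rad.
- fire_tray: red metal tray, fixed to the ledge, 86 x 250 mm, 16 mm high; three square compartments in a row along its y axis, each 78 x 78 mm inside, centred at y = -82, 0 and +82 mm. Walls and dividers 4 mm thick, floor 4 mm thick, so the walls stand 12 mm above the inner floor. Origin: centre of the underside; z up. It may stand left or right, turned up to about 0.1 rad.
- white_cup: white ceramic cup without handle, standing mouth up, round, 60 mm across the rim (narrower below), 65 mm tall, 4 mm wall, about 120 g. Origin: centre of the underside; z up.
- amber_jar: amber-brown glass jar with an orange screw cap, standing, round, 52 mm across, 72 mm tall, about 150 g. Origin: centre of the underside; z up.
- wood_block: upright block of pale wood, 44 x 44 mm and 60 mm tall, sides along its x and y, turned up to about 0.3 rad, about 80 g. Origin: centre of the underside; z up.
- briquette: black charcoal briquette, an upright cylinder 48 mm across, 58 mm tall, with a small light-grey spot on top, about 90 g. Origin: centre of the underside; z up.
- match_tin: yellow round tin with a thin red band, standing, 48 mm across, 60 mm tall, about 90 g. Origin: centre of the underside; z up.
- blue_cup: blue ceramic cup of the same shape as the white one (60 mm across, 65 mm tall); loose, not wanted, stays where it is. Origin: centre of the underside; z up.
- green_jar: green glass jar with a green screw cap, of the same shape as the amber one (52 mm across, 72 mm tall); loose, not wanted, stays where it is. Origin: centre of the underside; z up.
- bowl: green plastic bowl lying upside down, 124 mm across, 52 mm tall; loose, not wanted, stays where it is. Origin: centre of its rim on the ledge; z up.
There are look-alikes about, which are no part of the job. What is shaped like the briquette but purple is not meant.

How it is judged:
By the outcome, as a careful person would: the job done as asked, in the order asked, and still so for the second after the job is handed in, with the robot touching nothing.
It also fails if it takes over 122 s, if anything falls off the work surface, if the arm or the gripper's body presses on something with over 40 N, if the wrist force passes 120 N, or if a joint passes its speed limit or range.

## Working session

There is one attempt and no reset: what is moved stays moved. The work goes in short steps, Python scripts to look and compute and a tool call to move; the robot and the scene stay as the last step left them, time stands still between calls to the robot, and variables do not carry over. Pictures are saved under pics/ and viewed, at most 14 in all, crops included, and the job is handed in when it is done.

Besides the shell and the picture viewer there is one more tool, called after "Request:" as name(argument=value, ...), one argument or row to a line, values as JSON. apply_moves: Moves the arm, as the interface text tells. Its arguments: {"type":"object","properties":{"motion":{"type":"string"},"fingers":{"type":"number"}},"required":["motion"]}

```bash
mkdir -p pics; cat > h.py <<'E'
import numpy as np, cv2
from plant import bot
def world(c,px=None):
    z=c["range_z"]; v,u=np.nonzero(z>0) if px is None else np.nonzero(px&(z>0))
    d=z[v,u]; P=np.c_[(u-c["cx"])/c["fx"]*d,(v-c["cy"])/c["fy"]*d,d,np.ones(len(d))]
    return (P@np.array(c["world_from_camera"]).T)[:,:3],u,v
E
python3 - <<'E'
from h import *
o=bot.get_obs(); print(o)
for n in("top","scene"):
    c=bot.capture(n); cv2.imwrite(f"pics/{n}0.png",c["img"]); print(n,np.round(c["world_from_camera"],2).tolist(),c["fx"])
    for t in "tea_tray fire_tray white_cup amber_jar wood_block briquette match_tin blue_cup green_jar bowl".split():
        for r in bot.cut_out(c,t)[:3]:
            if r["p"]<.2: continue
            P,_,_=world(c,r["pixels"])
            if len(P)==0: continue
            zt=np.percentile(P[:,2],95); T=P[P[:,2]>zt-6]
            print(t,round(r["p"],2),np.round(r["point"]).astype(int).tolist(),"n",len(P),"top z",round(zt),"mid",np.round((T.min(0)+T.max(0))/2)[:2],"mean",np.round(T.mean(0))[:2],"ext",np.round(np.ptp(T,axis=0))[:2], "rect",[np.round(x,1) for x in cv2.minAreaRect(T[:,:2].astype(np.float32))])
E
```

```text
{'time': 0.0, 'joint_positions': array([-1.37198265e+00,  3.42684122e-01,  1.52505852e+00,  4.06377607e-06,
        1.27538484e+00, -1.46025064e-01]), 'dq': array([ 0.00073877,  0.00034282, -0.00055419, -0.00096993,  0.00180661,
       -0.00037175]), 'tau': array([-1.15851719e-03, -4.31250107e+01, -2.44215757e+01,  7.17088510e-02,
        5.59768989e-02, -1.21648263e-04]), 'tool_pos': array([ 177.39895769, -493.67099924,  226.05051238]), 'tcp_rot': array([-3.14007472e+00, -2.27172757e-04,  3.44837386e-01]), 'contact_force': array([ 0.87027207, -0.77751741, -0.27522534]), 'moment': array([-0.0200993 , -0.02764057, -0.00107002]), 'finger_force': 0.0, 'grip_width': 92.09144680664181}
top [[-0.03, -0.99, 0.12, 481.23], [-1.0, 0.03, 0.01, -1.63], [-0.01, -0.12, -0.99, 826.84], [0.0, 0.0, 0.0, 1.0]] 427.6971868063348
tea_tray 0.57 [420, 277] n 4146 top z 16 mid [ 440. -181.] mean [ 438. -186.] ext [ 96. 172.] rect [array([ 440. , -180.7]), array([ 86.1, 168.1]), np.float64(4.8)]
white_cup 0.61 [389, 199] n 878 top z 65 mid [ 583. -124.] mean [ 583. -124.] ext [57. 58.] rect [array([ 582.7,
[... 3120 characters left out ...]
] rect [array([588. ,   5.3]), array([46.7, 44.9]), np.float64(58.8)]
briquette 0.65 [350, 186] n 821 top z 58 mid [469. -20.] mean [471. -18.] ext [47. 47.] rect [array([468.1, -20.2]), array([48.9, 43.3]), np.float64(50.5)]
blue_cup 0.88 [461, 277] n 1873 top z 65 mid [585. 270.] mean [586. 270.] ext [60. 58.] rect [array([584.6, 269.8]), array([58. , 58.9]), np.float64(77.4)]
green_jar 0.72 [218, 173] n 983 top z 72 mid [ 587. -250.] mean [ 588. -247.] ext [48. 48.] rect [array([ 586.3, -249.3]), array([47.2, 44.7]), np.float64(32.9)]
bowl 0.9 [181, 220] n 2830 top z 52 mid [ 723. -207.] mean [ 726. -205.] ext [61. 60.] rect [array([ 723.6, -207.5]), array([59.7, 59.2]), np.float64(10.5)]
```

```bash
python3 -c "
import cv2
i=cv2.imread('pics/top0.png'); cv2.imwrite('pics/crop.png',cv2.resize(i[100:330,130:500],None,fx=2.1,fy=2.1,interpolation=3))"
```

```text
(no output)
```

View pics/crop.png

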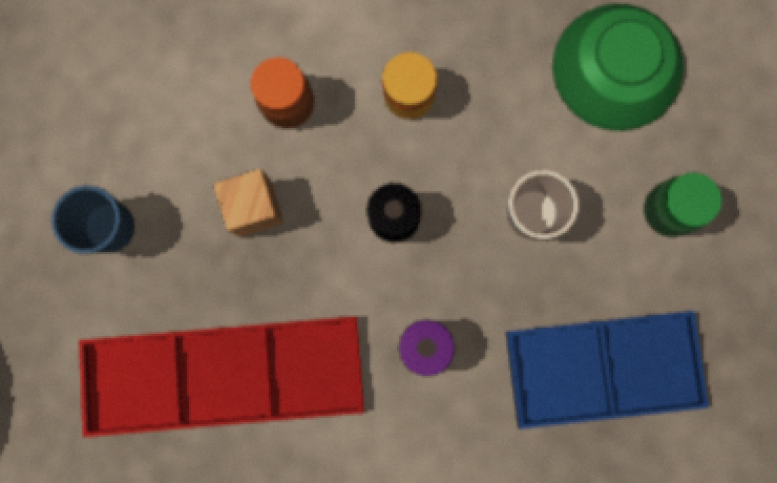

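View pics/scene0.png

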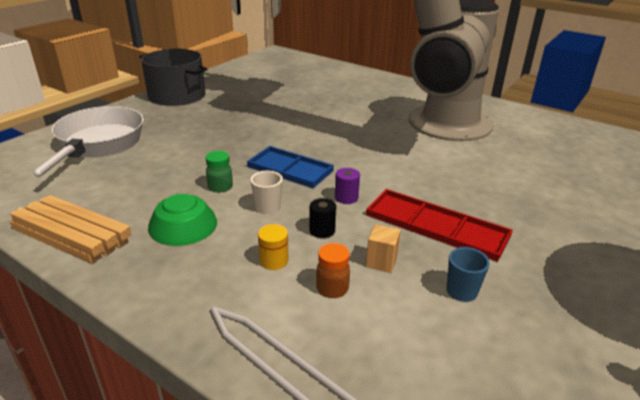

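The two briquette-shaped things in the top image are black at (315,200) and purple at (334,266). The black one with the light-grey spot is meant, and the enlarged crop confirms it at crop (394,212). The amber jar is at top (265,144) with an orange cap, and the green jar at (455,199). The white cup is at (389,199) and the blue cup at (171,209). I'll do the tea kit first.

Request:
apply_moves(
  motion="0 0 0 -10.03; 0 0 0 -10.03; 0 0 0 -10.03; 0 0 0 -10.03; 0 0 0 -10.03; 0 0 0 -10.03; 0 0 0 -10.03; 0 0 0 0",
  fingers=1,
)

```text
time: 2.1
tool_pos: [177.5, -494.1, 226.8]
tcp_rot: [3.142, 0.0, 1.569]
contact_force: [-0.0, 0.8, -1.0]
grip_width: 92.1
finger_force: 0.0
```

Request:
apply_moves(
  motion="0.037 0.0407 0.006; 0.037 0.0407 0.006; 0.037 0.0407 0.006; 0.037 0.0407 0.006; 0.037 0.0407 0.006; 0.037 0.0407 0.006; 0.037 0.0407 0.006; 0.037 0.0407 0.006",
)

```text
validation failed for argument at $.mo...
```

Request:
apply_moves(
  motion="0.037 0.0407 0.006 0; 0.037 0.0407 0.006 0; 0.037 0.0407 0.006 0; 0.037 0.0407 0.006 0; 0.037 0.0407 0.006 0; 0.037 0.0407 0.006 0; 0.037 0.0407 0.006 0; 0.037 0.0407 0.006 0",
)

```text
time: 3.1
tool_pos: [504.5, -197.0, 178.7]
tcp_rot: [3.141, 0.0, 1.566]
contact_force: [-0.2, -0.7, 1.1]
grip_width: 91.8
finger_force: 0.0
```

Request:
apply_moves(
  motion="0.037 0.0407 0 0; 0.0375 0.0407 0 0; 0 0 0 0; 0 0 0 0",
)

```text
time: 3.6
tool_pos: [584.3, -123.9, 178.4]
tcp_rot: [-3.141, 0.0, 1.569]
contact_force: [-0.9, -0.8, 0.5]
grip_width: 91.8
finger_force: 0.0
```

```bash
cat >> h.py <<'E'
from scipy.spatial.transform import Rotation as R
def wrist(things,zr):
    o=bot.get_obs(); c=bot.capture("wrist")
    T=np.eye(4);T[:3,:3]=R.from_euler("xyz",o["tcp_rot"]).as_matrix();T[:3,3]=o["tool_pos"]
    M=T@np.array(c["mount"]); z=c["range_z"]
    for t in things:
        for r in bot.cut_out(c,t)[:2]:
            v,u=np.nonzero(r["pixels"]&(z>0)); x=(u-c["cx"])/c["fx"];y=(v-c["cy"])/c["fy"];a=np.hypot(x,y)+1e-9
            d=z[v,u]; s=np.tan(a)/a
            P=(np.c_[x*s*d,y*s*d,d,np.ones(len(d))]@M.T)[:,:3]
            zt=np.percentile(P[:,2],95); Q=P[P[:,2]>zt-5]
            cc,rad=cv2.minEnclosingCircle(Q[:,:2].astype(np.float32))
            print(t,round(r["p"],2),"px",np.round(r["point"]),"top",round(zt),"circ",np.round(cc,1),round(rad,1),"rect",[np.round(q,1) for q in cv2.minAreaRect(Q[:,:2].astype(np.float32))])
    print(np.round(o["tool_pos"],1)); return c
E
python3 - <<'E'
from h import *
c=wrist(["white_cup"],0); cv2.imwrite("pics/w1.png",c["img"]); print(np.round(c["mount"],2))
E
```

```text
white_cup 0.85 px [321. 193.] top 65 circ [ 583.7 -122.6] 29.9 rect [array([ 583.8, -122.8]), array([58.9, 58.8]), np.float64(41.0)]
[ 584.3 -123.9  178.4]
[[  -0.     -0.97   -0.25   67.17]
 [   1.     -0.     -0.      0.26]
 [   0.     -0.25    0.97 -157.15]
 [   0.      0.      0.      1.  ]]
```

View pics/w1.png

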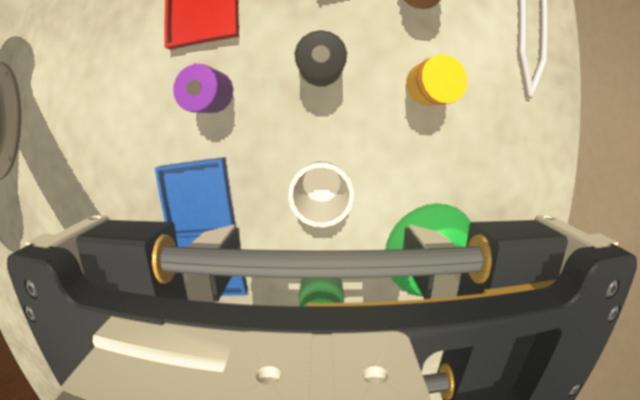

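The wrist view has the white cup at (321,193), right between the fingers, with black briquette (320,57), purple look-alike (200,88) and tin (440,80) behind it. Going down.

Request:
apply_moves(
  motion="0.001 0 0.05 0; 0 0 0.05 0; 0 0 0.04 0; 0 0 0.016 0; 0 0 0 0",
)

```text
time: 4.32
tool_pos: [584.3, -123.5, 22.6]
tcp_rot: [-3.141, -0.0, 1.569]
contact_force: [-0.4, -0.2, -0.6]
grip_width: 92.1
finger_force: 0.0
```

Request:
apply_moves(
  motion="0 0 0 0; 0 0 0 0; 0 0 0 0; 0 0 0 0; 0 0 0 0; 0 0 0 0",
  fingers=-1,
)

```text
time: 5.08
tool_pos: [584.8, -123.0, 23.3]
tcp_rot: [3.141, 0.0, 1.57]
contact_force: [-2.1, -0.3, 5.3]
grip_width: 58.0
finger_force: 30.0
```

Request:
apply_moves(
  motion="0 0 -0.03 0; 0 0 -0.04 0; 0 0 -0.03 0; -0.0248 -0.0349 0 0; -0.0248 -0.0349 0 0; -0.0248 -0.0349 0 0; -0.0248 -0.0349 0 0; 0 0 0 0",
)

```text
time: 6.08
tool_pos: [443.1, -223.0, 122.5]
tcp_rot: [-3.14, -0.0, 1.567]
contact_force: [0.2, 0.0, -1.9]
grip_width: 58.3
finger_force: 30.0
```

```bash
python3 - <<'E'
from h import *
print(bot.get_obs()["grip_width"])
c=wrist(["tea_tray","white_cup","fire_tray"],0); cv2.imwrite("pics/w2.png",c["img"])
E
```

```text
58.27413927624544
tea_tray 0.66 px [319. 130.] top 15 circ [ 440.1 -178.3] 91.3 rect [array([ 439.9, -177.7]), array([ 86.7, 164. ]), np.float64(4.8)]
white_cup 0.98 px [319. 246.] top 164 circ [ 443.1 -222.9] 30.0 rect [array([ 443.4, -213.9]), array([41.7, 58.6]), np.float64(89.3)]
[ 443.1 -223.   122.5]
```

View pics/w2.png

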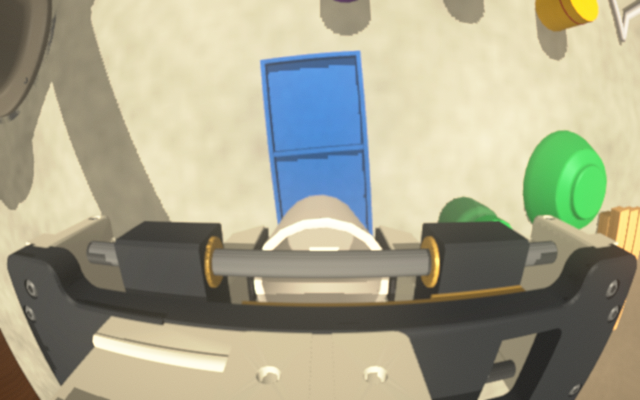

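The cup hangs in the fingers at (319,246), over the near compartment of the blue tray, which is centred in the image. Lowering it.

Request:
apply_moves(
  motion="0.001 0.0005 0.04 0; 0 0 0.035 0; 0 0 0.013 0; 0 0 0.006 0; 0 0 0 0; 0 0 0 0",
)

```text
time: 7.02
tool_pos: [446.2, -221.4, 29.7]
tcp_rot: [3.14, 0.001, 1.57]
contact_force: [-0.7, -0.1, -1.4]
grip_width: 58.1
finger_force: 30.0
```

Request:
apply_moves(
  motion="0 0 0.0015 0; 0 0 0 0",
)

```text
time: 7.28
tool_pos: [445.6, -221.1, 27.5]
tcp_rot: [3.141, 0.0, 1.57]
contact_force: [0.2, -0.8, -1.5]
grip_width: 58.4
finger_force: 30.0
```

Request:
apply_moves(
  motion="0 0 0 0; 0 0 0 0; 0 0 0 0; 0 0 0 0; 0 0 -0.03 0; 0 0 -0.04 0; 0 0 -0.06 0; 0 0 0 0",
  fingers=1,
)

```text
time: 8.28
tool_pos: [447.8, -222.5, 161.6]
tcp_rot: [3.134, 0.006, 1.57]
contact_force: [-0.2, 0.6, -0.3]
grip_width: 91.8
finger_force: 0.0
```

Request:
apply_moves(
  motion="0.0405 0.0312 0 0; 0.0405 0.0312 0 0; 0.0405 0.0312 0 0; 0.0405 0.0312 0 0; 0.0405 0.0312 0 0; 0.0405 0.0312 0 0; 0.0405 0.0312 0 0; 0.0405 0.0312 0 0",
)

```text
time: 9.28
tool_pos: [695.7, 104.2, 155.6]
tcp_rot: [-3.14, 0.0, 1.57]
contact_force: [0.9, -0.6, 0.7]
grip_width: 91.8
finger_force: 0.0
```

Request:
apply_moves(
  motion="0 0 0 0; 0 0 0 0",
)

```text
time: 9.52
tool_pos: [694.6, 102.7, 155.6]
tcp_rot: [-3.139, 0.001, 1.571]
contact_force: [0.1, -0.2, 0.1]
grip_width: 92.0
finger_force: 0.0
```

```bash
python3 - <<'E'
from h import *
c=wrist(["amber_jar"],0)
c=bot.capture("top")
for r in bot.cut_out(c,"white_cup"):
    P,_,_=world(c,r["pixels"]); zt=np.percentile(P[:,2],95); T=P[P[:,2]>zt-6]; print(r["p"],np.round(zt),np.round(T.mean(0)))
E
```

```text
amber_jar 0.98 px [321. 198.] top 72 circ [695.4 103.5] 23.3 rect [array([695.2, 103.6]), array([45.4, 45.4]), np.float64(45.1)]
[694.6 102.7 155.6]
0.63 69.0 [ 444. -223.   68.]
```

Request:
apply_moves(
  motion="0.001 0.001 0.05 0; 0 0 0.045 0; 0 0 0.03 0; 0 0 0.008 0; 0 0 0 0",
)

```text
time: 10.35
tool_pos: [696.6, 103.4, 24.9]
tcp_rot: [3.141, 0.0, 1.57]
contact_force: [0.8, -0.8, 0.0]
grip_width: 92.1
finger_force: 0.0
```

Request:
apply_moves(
  motion="0 0 0 0; 0 0 0 0; 0 0 0 0; 0 0 0 0; 0 0 0 0; 0 0 0 0",
  fingers=-1,
)

```text
time: 11.1
tool_pos: [696.3, 103.9, 24.4]
tcp_rot: [3.142, 0.0, 1.57]
contact_force: [-1.3, -0.4, 1.2]
grip_width: 51.2
finger_force: 30.0
```

Request:
apply_moves(
  motion="0 0 -0.03 0; 0 0 -0.05 0; 0 0 -0.05 0; 0 0 0 0",
)

```text
time: 11.6
tool_pos: [698.8, 104.0, 159.6]
tcp_rot: [3.132, -0.0, 1.57]
contact_force: [-0.6, -0.2, -1.7]
grip_width: 51.1
finger_force: 30.0
```

Request:
apply_moves(
  motion="-0.0347 -0.037 0 0; -0.0347 -0.037 0 0; -0.0347 -0.037 0 0; -0.0347 -0.037 0 0; -0.0347 -0.037 0 0; -0.0347 -0.037 0 0; -0.0347 -0.037 0 0; 0 0 0 0",
)

```text
time: 12.6
tool_pos: [434.6, -140.2, 153.3]
tcp_rot: [-3.139, -0.001, 1.566]
contact_force: [0.1, -0.3, -0.7]
grip_width: 50.7
finger_force: 30.0
```

Request:
apply_moves(
  motion="0 0 0.05 0; 0 0 0.035 0; 0 0 0.025 0; 0 0 0.007 0; 0 0 0 0; 0 0 0 0",
)

```text
time: 13.35
tool_pos: [438.0, -139.0, 38.0]
tcp_rot: [3.14, 0.001, 1.57]
contact_force: [0.0, 0.1, -1.2]
grip_width: 51.2
finger_force: 30.0
```

Request:
apply_moves(
  motion="0 0 0.006 0; 0 0 0.003 0; 0 0 0 0; 0 0 0 0",
)

```text
time: 13.85
tool_pos: [437.3, -139.0, 28.3]
tcp_rot: [3.141, 0.0, 1.57]
contact_force: [-0.0, 1.0, 1.2]
grip_width: 50.5
finger_force: 30.0
```

Request:
apply_moves(
  motion="0 0 0 0; 0 0 0 0; 0 0 0 0; 0 0 0 0; 0 0 -0.03 0; 0 0 -0.05 0; 0 0 -0.05 0; 0 0 0 0",
  fingers=1,
)

```text
time: 14.85
tool_pos: [439.2, -139.9, 161.7]
tcp_rot: [3.134, 0.004, 1.57]
contact_force: [1.0, -0.6, -0.3]
grip_width: 91.9
finger_force: 0.0
```

Request:
apply_moves(
  motion="0.0455 0.0267 0 0; 0.0455 0.0267 0 0; 0.0455 0.0267 0 0; 0.0455 0.0267 0 0; 0.0455 0.0267 0 0; 0.0455 0.0267 0 -8; 0 0 0 -8; 0 0 0 0",
)

```text
time: 15.85
tool_pos: [596.8, 134.5, 156.3]
tcp_rot: [-3.139, -0.0, 1.849]
contact_force: [-1.3, 0.0, -0.4]
grip_width: 91.7
finger_force: 0.0
```

```bash
python3 - <<'E'
from h import *
print(bot.get_obs()["tcp_rot"])
c=wrist(["wood_block"],0)
c=bot.capture("top"); cv2.imwrite("pics/top1.png",c["img"])
E
```

```text
[-3.13870270e+00 -2.53958559e-04  1.84923388e+00]
wood_block 0.67 px [319. 199.] top 60 circ [595.8 135.2] 29.9 rect [array([595.8, 135.2]), array([44.4, 43.7]), np.float64(15.5)]
[596.8 134.5 156.3]
```

View pics/top1.png

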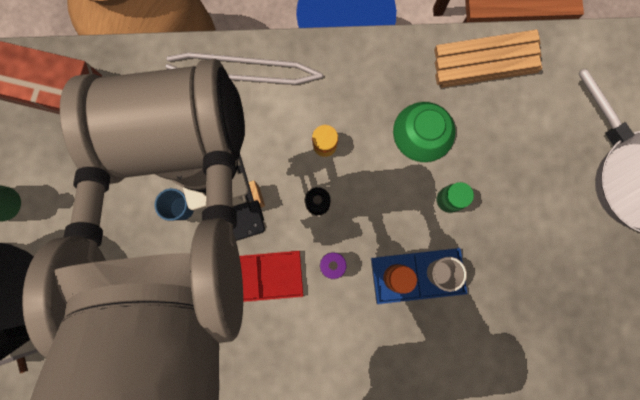

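Tea kit stands in the blue tray: jar at (403,279), cup at (448,273), each in its own compartment. Now the block.

Request:
apply_moves(
  motion="0 0 0.05 0; 0 0 0.045 0; 0 0 0.03 0; 0 0 0.008 0; 0 0 0 0",
)

```text
time: 16.62
tool_pos: [597.9, 133.6, 25.6]
tcp_rot: [3.141, 0.0, 1.848]
contact_force: [0.2, 0.5, 0.1]
grip_width: 91.7
finger_force: 0.0
```

Request:
apply_moves(
  motion="0 0 0 0; 0 0 0 0; 0 0 0 0; 0 0 0 0; 0 0 0 0; 0 0 0 0; 0 0 0 0",
  fingers=-1,
)

```text
time: 17.5
tool_pos: [597.5, 134.0, 25.2]
tcp_rot: [-3.141, 0.0, 1.849]
contact_force: [-1.2, -0.0, 0.2]
grip_width: 44.2
finger_force: 30.0
```

Request:
apply_moves(
  motion="0 0 -0.03 0; 0 0 -0.05 0; 0 0 -0.03 8; 0 0 0 8; 0 0 0 0; 0 0 0 0",
)

```text
time: 18.25
tool_pos: [597.1, 134.0, 134.4]
tcp_rot: [-3.14, 0.0, 1.573]
contact_force: [-1.0, 0.1, -0.5]
grip_width: 43.9
finger_force: 30.0
```

Request:
apply_moves(
  motion="0.028 -0.0395 0 0; 0.028 -0.0395 0 0; 0.028 -0.0395 0 0; 0.028 -0.0395 0 0; 0 0 0 0; 0 0 0 0",
)

```text
time: 19.0
tool_pos: [440.1, 246.1, 135.1]
tcp_rot: [3.141, 0.0, 1.572]
contact_force: [0.3, -0.3, -1.2]
grip_width: 44.2
finger_force: 30.0
```

```bash
python3 - <<'E'
from h import *
c=wrist(["wood_block"],0)
c=bot.capture("scene"); cv2.imwrite("pics/s1.png",c["img"][120:330,200:560])
for r in bot.cut_out(c,"fire_tray")[:1]:
    P,_,_=world(c,r["pixels"]); T=P[(P[:,2]>10)&(P[:,2]<20)]; print(r["p"],cv2.minAreaRect(T[:,:2].astype(np.float32)))
E
```

```text
wood_block 0.82 px [320. 238.] top 170 circ [440.3 251.8] 29.3 rect [array([440.3, 255. ]), array([47.4, 44.4]), np.float64(89.9)]
[440.1 246.1 135.1]
0.88 ((445.8639831542969, 163.60552978515625), (92.68890380859375, 251.3871612548828), 3.771017074584961)
```

View pics/s1.png

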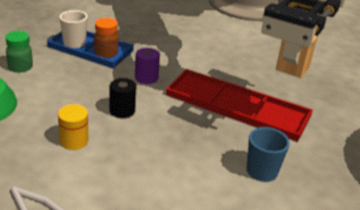

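The block hangs upright at (295,55) in the crop, over the far end of the red tray, and its position is right. Lowering.

Request:
apply_moves(
  motion="0 0 0.045 0; 0 0 0.035 0; 0 0 0.017 0; 0 0 0.006 0; 0 0 0 0; 0 0 0 0; 0 0 0 0",
)

```text
time: 20.08
tool_pos: [440.1, 246.3, 32.9]
tcp_rot: [3.14, -0.0, 1.57]
contact_force: [0.1, -0.1, -1.1]
grip_width: 43.5
finger_force: 30.0
```

Request:
apply_moves(
  motion="0 0 0.0035 0; 0 0 0 0; 0 0 0 0",
)

```text
time: 20.45
tool_pos: [440.1, 246.3, 29.1]
tcp_rot: [3.14, -0.0, 1.57]
contact_force: [0.4, 0.0, 5.0]
grip_width: 43.8
finger_force: 30.0
```

Request:
apply_moves(
  motion="0 0 0 0; 0 0 0 0; 0 0 0 0; 0 0 0 0; 0 0 0 0; 0 0 -0.03 0; 0 0 -0.05 0; 0 0 -0.05 0",
  fingers=1,
)

```text
time: 21.45
tool_pos: [439.3, 246.0, 159.9]
tcp_rot: [-3.141, 0.0, 1.57]
contact_force: [0.1, -0.5, -0.5]
grip_width: 91.7
finger_force: 0.0
```

Request:
apply_moves(
  motion="-0.0402 0.0241 0 0; -0.0402 0.0241 0 0; -0.0402 0.0241 0 0; -0.0402 0.0241 0 0; -0.0402 0.0241 0 0; -0.0402 0.0241 0 0; 0 0 0 0; 0 0 0 0",
)

```text
time: 22.45
tool_pos: [583.6, 5.1, 158.3]
tcp_rot: [-3.141, -0.0, 1.57]
contact_force: [-0.0, -0.3, 0.3]
grip_width: 91.8
finger_force: 0.0
```

```bash
python3 - <<'E'
from h import *
c=wrist(["briquette"],0);cv2.imwrite("pics/w3.png",c["img"])
E
```

```text
briquette 0.66 px [321. 195.] top 58 circ [583.5   5.6] 24.1 rect [array([583.3,   6. ]), array([46.5, 47.4]), np.float64(1.3)]
briquette 0.59 px [203. 212.] top 58 circ [491.1   3.3] 57.9 rect [array([491.9,   1.6]), array([113.3,  36.6]), np.float64(27.8)]
[583.6   5.1 158.3]
```

View pics/w3.png

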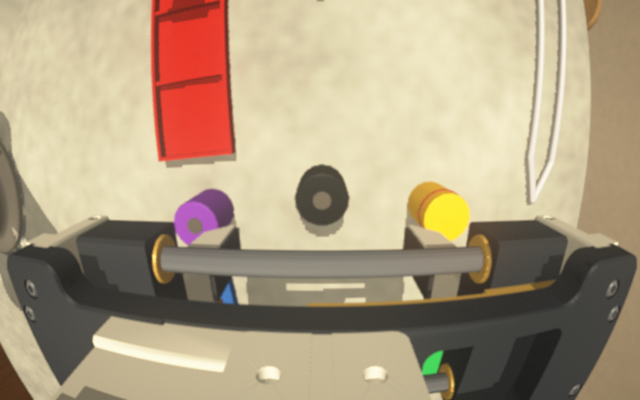

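Black briquette with grey spot at (321,195), between the fingers; purple (203,212) and tin (440,210) stay clear of the open fingers.

Request:
apply_moves(
  motion="0 0 0.05 0; 0 0 0.045 0; 0 0 0.03 0; 0 0 0.01 0; 0 0 0 0; 0 0 0 0",
)

```text
time: 23.3
tool_pos: [585.1, 5.0, 25.2]
tcp_rot: [3.139, 0.0, 1.571]
contact_force: [0.5, 0.4, 0.2]
grip_width: 92.1
finger_force: 0.0
```

Request:
apply_moves(
  motion="0 0 0 0; 0 0 0 0; 0 0 0 0; 0 0 0 0; 0 0 0 0; 0 0 0 0; 0 0 0 0",
  fingers=-1,
)

```text
time: 24.18
tool_pos: [584.1, 4.8, 23.7]
tcp_rot: [-3.142, 0.0, 1.57]
contact_force: [0.1, 0.6, 0.2]
grip_width: 47.6
finger_force: 30.0
```

Request:
apply_moves(
  motion="0 0 -0.03 0; 0 0 -0.05 0; 0 0 -0.04 0; 0 0 0 0; 0 0 0 0",
)

```text
time: 24.8
tool_pos: [583.4, 4.9, 142.8]
tcp_rot: [-3.14, -0.0, 1.57]
contact_force: [-0.8, -0.7, -2.0]
grip_width: 47.5
finger_force: 30.0
```

Request:
apply_moves(
  motion="0.0399 -0.035 0 0; 0.0399 -0.035 0 0; 0.0399 -0.035 0 0; 0.0399 -0.035 0 0; 0 0 0 0; 0 0 0 0",
)

```text
time: 25.55
tool_pos: [444.1, 164.3, 142.8]
tcp_rot: [-3.14, 0.001, 1.571]
contact_force: [0.1, -0.8, 0.0]
grip_width: 47.5
finger_force: 30.0
```

Request:
apply_moves(
  motion="0 0 0.05 0; 0 0 0.035 0; 0 0 0.02 0; 0 0 0.007 0; 0 0 0 0; 0 0 0 0; 0 0 0 0",
)

```text
time: 26.42
tool_pos: [444.7, 164.6, 32.4]
tcp_rot: [3.14, -0.0, 1.57]
contact_force: [-0.3, -0.1, -0.4]
grip_width: 47.7
finger_force: 30.0
```

Request:
apply_moves(
  motion="0 0 0.004 0; 0 0 0 0; 0 0 0 0",
)

```text
time: 26.8
tool_pos: [444.1, 164.5, 27.7]
tcp_rot: [-3.141, 0.0, 1.57]
contact_force: [-0.5, -1.4, -1.0]
grip_width: 47.6
finger_force: 30.0
```

Request:
apply_moves(
  motion="0 0 0 0; 0 0 0 0; 0 0 0 0; 0 0 0 0; 0 0 0 0; 0 0 -0.03 0; 0 0 -0.05 0; 0 0 -0.05 0",
  fingers=1,
)

```text
time: 27.8
tool_pos: [443.8, 164.4, 159.0]
tcp_rot: [-3.141, 0.0, 1.57]
contact_force: [-0.1, 0.6, 0.8]
grip_width: 91.9
finger_force: 0.0
```

Request:
apply_moves(
  motion="-0.0295 0.0427 0 0; -0.0295 0.0427 0 0; -0.0295 0.0427 0 0; -0.0295 0.0427 0 0; -0.0295 0.0427 0 0; -0.0295 0.0427 0 0; 0 0 0 0; 0 0 0 0",
)

```text
time: 28.8
tool_pos: [699.5, -12.3, 157.0]
tcp_rot: [-3.14, -0.0, 1.57]
contact_force: [-0.1, 0.3, 0.5]
grip_width: 91.5
finger_force: 0.0
```

```bash
python3 - <<'E'
from h import *
c=wrist(["match_tin"],0)
E
```

```text
match_tin 0.76 px [320. 197.] top 60 circ [699.7 -11. ] 23.8 rect [array([699.7, -10.8]), array([46.6, 46.7]), np.float64(54.0)]
[699.5 -12.3 157. ]
```

Request:
apply_moves(
  motion="0.001 0 0.05 0; 0 0 0.045 0; 0 0 0.03 0; 0 0 0.009 0; 0 0 0 0; 0 0 0 0",
)

```text
time: 29.65
tool_pos: [701.4, -11.5, 25.9]
tcp_rot: [3.138, 0.0, 1.57]
contact_force: [1.0, 0.9, 1.2]
grip_width: 92.0
finger_force: 0.0
```

Request:
apply_moves(
  motion="0 0 0 0; 0 0 0 0; 0 0 0 0; 0 0 0 0; 0 0 0 0; 0 0 0 0; 0 0 0 0",
  fingers=-1,
)

```text
time: 30.52
tool_pos: [700.2, -11.6, 23.6]
tcp_rot: [-3.141, 0.0, 1.57]
contact_force: [-0.2, -0.4, 0.5]
grip_width: 47.3
finger_force: 30.0
```

Request:
apply_moves(
  motion="0 0 -0.03 0; 0 0 -0.05 0; 0 0 -0.05 0; 0 0 0 0; 0 0 0 0",
)

```text
time: 31.15
tool_pos: [699.8, -11.5, 152.9]
tcp_rot: [-3.14, -0.0, 1.57]
contact_force: [-0.2, 1.6, -1.7]
grip_width: 47.3
finger_force: 30.0
```

Request:
apply_moves(
  motion="0.0189 -0.0503 0 0; 0.0189 -0.0503 0 0; 0.0189 -0.0503 0 0; 0.0189 -0.0503 0 0; 0.0189 -0.0503 0 0; 0 0 0 0; 0 0 0 0",
)

```text
time: 32.02
tool_pos: [449.1, 83.0, 153.1]
tcp_rot: [-3.141, 0.0, 1.57]
contact_force: [0.2, 0.1, -0.7]
grip_width: 47.8
finger_force: 30.0
```

Request:
apply_moves(
  motion="0 0 0.05 0; 0 0 0.04 0; 0 0 0.023 0; 0 0 0.008 0; 0 0 0 0; 0 0 0 0; 0 0 0 0",
)

```text
time: 32.9
tool_pos: [449.5, 83.0, 33.5]
tcp_rot: [3.14, 0.0, 1.57]
contact_force: [0.6, 0.2, 0.0]
grip_width: 47.4
finger_force: 30.0
```

Request:
apply_moves(
  motion="0 0 0.0045 0; 0 0 0 0; 0 0 0 0",
)

```text
time: 33.28
tool_pos: [448.8, 83.0, 28.2]
tcp_rot: [-3.142, 0.0, 1.57]
contact_force: [0.8, -0.0, -0.9]
grip_width: 47.6
finger_force: 30.0
```

Request:
apply_moves(
  motion="0 0 0 0; 0 0 0 0; 0 0 0 0; 0 0 0 0; 0 0 0 0; 0 0 -0.03 0; 0 0 -0.05 0; 0 0 -0.05 0",
  fingers=1,
)

```text
time: 34.28
tool_pos: [448.5, 83.0, 159.5]
tcp_rot: [-3.141, 0.0, 1.57]
contact_force: [0.6, -0.3, -0.5]
grip_width: 91.4
finger_force: 0.0
```

Request:
apply_moves(
  motion="-0.05 0 0 0; -0.05 0 0 0; -0.05 0 0 0; -0.05 0 0 0; -0.05 0 0 0; -0.05 0 0 0; 0 0 0 0; 0 0 0 0",
)

```text
time: 35.28
tool_pos: [448.3, -216.4, 157.9]
tcp_rot: [-3.141, -0.001, 1.57]
contact_force: [0.1, -0.2, -0.6]
grip_width: 91.7
finger_force: 0.0
```

```bash
python3 - <<'E'
from h import *
a=bot.capture("top")["img"];b=bot.capture("scene")["img"]
cv2.imwrite("pics/end.png",np.vstack([cv2.resize(a[100:310,100:500],None,fx=1.4,fy=1.4),cv2.resize(b[120:330,160:560],None,fx=1.4,fy=1.4)]))
E
```

```text
(no output)
```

View pics/end.png

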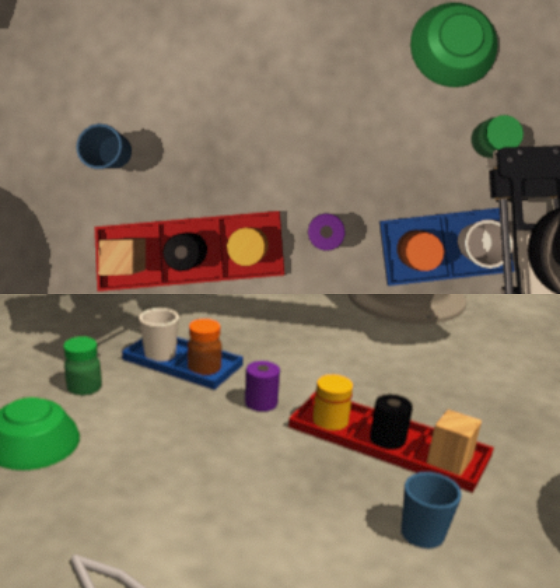

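The picture shows all five things upright, each in its own compartment: block (120,257), briquette (184,252), tin (246,246), jar (424,250) and cup (486,243). The blue cup, green jar and bowl have not moved.

```bash
python3 -c "
from plant import bot
print(bot.close_job())"
```

```text
the job is handed in; nothing more can be done
None
```

Both kits are made up and the job is handed in: the white cup and amber jar are in the blue tray, and the wooden block, black briquette and yellow tin are in the red tray, each upright in its own compartment, at about 35 s on the robot's clock.

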